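# Hang the headband, then present the pearl tray beside it

### The job

Hang the red headband over the brass bar of the display stand, setting it down gently with one leg on each side of the bar, and let go of it. Then pick up the wooden tray by its upright grip, keep it level so that the loose pearl never leaves its pocket, and bring it over the round grey disc in front of the bar so the pearl can be matched to the headband. Finish while still holding the tray in the gripper, steady and level, centred over the disc about 12 cm above the table, and leave the spool, bead jar and wax pot where they are.

Things in the scene. Friction and masses are not known exactly. Their poses are not given: they have to be found in the camera images.
- stand: Display stand, does not move: pale wooden base board 250 x 180 x 12 mm with two brass posts and a horizontal brass bar at the far side and a round grey disc on the near side. Origin at the centre of the board's underside, on the table; its +x points from the disc to the bar, its y runs along the bar, z up.
- bar_mid (a point): Middle of the stand's horizontal bar, on its axis, 170 mm above the table; axes as the stand's (y along the bar). The bar is 12 mm thick; the two posts (10 mm thick, ball ends 16 mm) stand 75 mm either side of this point and rise no higher than 8 mm above the bar's axis.
- disc (a point): Centre of the top face of the round grey disc (80 mm across) on the base board, 14 mm above the table, 170 mm in front of the bar.
- form: Wooden beading form on which the headband starts, does not move: block 88 x 50 mm with a half-round top, 94 mm high; on a foot 110 x 80 mm. Origin at the centre of its underside.
- headband: Rigid red upside-down U with white beads, 60 g. Origin: middle of the crown's underside, which rests on the form or bar. 112 mm wide along x, band 12 mm wide along y and 4 thick, legs 94 mm apart inside, reaching 83 mm below the origin. Brass crest to grip: 14 mm thick along y, 26 wide along x, 4 to 34 mm above the origin. z up; y must lie along the bar to straddle it.
- tray: Wooden tray, 84 (x) x 144 (y) x 10 mm, about 160 g, two round pockets 40 mm across, 4 deep, centred 46 mm either side of the middle along y. In the middle a dark upright grip: 12 mm thick along x, 34 long along y, top 51 mm above the underside. Origin: centre of the underside; z up.
- pocket (a point): The pocket of the tray that holds the pearl (on the tray's +y side): the point where the pearl's centre is when it lies in the middle of the pocket, 15 mm above the tray's underside.
- pearl_center (a point): Centre of the loose white pearl, a ball of 18 mm diameter, 12 g, that rolls freely within its pocket.
- spool: Reel of navy thread, standing, 29 mm across, 52 mm high. Origin: centre of the underside. Leave alone.
- bead_jar: Closed glass jar of beads, 68 mm across, 90 mm high. Origin: centre of the underside. Leave alone.
- wax_pot: Small red and white pot, 58 mm across, 50 mm high. Origin: centre of the underside. Leave alone.
There are look-alikes about, which are no part of the job. What is shaped like the headband but turquoise is not meant.

How it is judged:
By the outcome, as a careful person would: the job done as asked, in the order asked, and still so for the second after the job is handed in, while the arm keeps its last pose, push and grip.
It also fails if it takes over 58 s, if anything falls off the work surface, if the arm or the gripper's body presses on something with over 40 N, if the wrist force passes 120 N, or if a joint passes its speed limit or range.

### The arm

A 6-joint arm with a two-finger parallel gripper is mounted at the origin on a cart in front of the work surface, level with it; the furniture and walls round the work are solid. World frame = base frame: x ahead of the robot, y to its left, z up, the work surface at z = 0. Lengths are in m, angles in degrees, forces in N, time in s.
With the tool pointing down it reaches from about 0.375 to 0.975 m from the base axis. Payload 3.8 kg.
Tool frame: the origin (TCP) lies at the very end of the fingers, on their centre line; the grasp point (between the pads) lies 19 mm behind it; z points along the fingers, y is the line along which they close (so a half turn about z gives the same grasp; the last joint's range is limited). The gripper opens to 88 mm and grips with 3 to 60 N. Pads are 18 mm wide; open, the fingers measure 123 mm over their backs; the gripper's body (75 mm by 187 mm) begins 45 mm behind the grasp point.
Start: joints at [67.5, 15.12, 91.902, -0, 72.978, -2.114], TCP at [0.235, 0.633, 0.239] pointing down, gripper open.
Joint ranges: [-150.88, 150.88], [-54.13, 125.18], [17.81, 147.31], [-75.09, 255.09], [0, 152.58], [-146.25, 146.25]. Speed limits (degrees/s): [147.25, 147.25, 180, 180, 180, 180].

### API

Orientations are given as a 3x3 rotation matrix whose columns are the frame's x, y, z axes.
In Python, from station import r gives the robot as it stands. The module is installed in compiled form; this text tells all that it offers.
- The arm moves only by the tool move_arm, never from a script. Its argument "commands" is a list of rows, each a list of 2 entries, a list of its own where there are three numbers: the shift along the tool's x, y, z in mm, then the turn about the tool's z in rad. In form: [[[tx, ty, tz], turn], ...]. A call has 1 to 8 rows; each row is the pose to reach, as a shift and turn from the pose commanded when the call began, along the tool's axes at that moment; what a row does not reach only later rows make up. A row lasts 1/8 s, in which the tool goes at most 62.5 mm and 10.7 degrees, less where a joint would pass 70% of its speed; a pose out of reach is approached as far as the arm can. A call with a gripper value outside its range is refused whole. "fingers" is the finger opening in mm, from 0 to 88.1, set as the call begins (left out, the last holds). The fingers move at their own pace and stop on an object; the grip force is fixed at half the most. Time passes only in rows, so rows that repeat a pose let the fingers close. It gives the time, the measured TCP pose, the force, the opening and the grip force at its end, in the units of the state.
- r.sense(): the state, without advancing time (a new reading comes with each control period).
- r.get_image(name): name is "scene" or "side" or "wrist"; returns a dict with "pixels" (480x640x3 uint8, blue, green, red), "intrinsics" (3x3 intrinsics, pixels), "R" (3x3) and "t" (3): a world point X has camera coordinates R X + t; the wrist camera has in their place "hand_eye" (4x4, takes a point from camera to tool coordinates, whose origin is the TCP and whose axes are the flange's). Camera axes: x right, y down, z forward; pixel columns grow to the right and rows downward; lengths in m; the calibration is good to about 2 mm. A picture is of the moment at which its call begins: read the wrist's pose just before it. There is no depth.
- r.finish_job(): hands the job in; it is judged then, once.
The state is a dict: "t": time; "joints": joint angles; "qvel": joint speeds; "joint_torque": joint torques, N m; "position": TCP position; "eef_rot": TCP orientation; "force": force on the tool from outside, world axes, zero at the start; "ft_torque": the same for the moment, N m; "opening": finger opening in m; "grip_force": force on a finger pad.
Only numpy, scipy, OpenCV 4.12 (cv2) and the standard library are available. Lean on these libraries where they do the work, as an engineer would, in place of code of your own. Each camera call takes 0.05 s, during which the arm holds its last target. There are 200 camera calls.

## Working session

There is one attempt and no reset: what is moved stays moved. The work goes in short steps, Python scripts to look and compute and a tool call to move; the robot and the scene stay as the last step left them, time stands still between calls to the robot, and variables do not carry over. Pictures are saved under pics/ and viewed, at most 10 in all, crops included, and the job is handed in when it is done.

Besides the shell and the picture viewer there is one more tool, called after "Emit:" as name([rows], argument=value, ...), one row to a line, values as JSON. move_arm: Moves the arm, as the interface text tells. Its arguments: {"type":"object","properties":{"commands":{"type":"array"},"fingers":{"type":"number"}},"required":["commands"]}

```bash
mkdir -p pics; python3 - <<'E'
from station import r
import cv2,pickle,numpy as np
s=r.sense();print(s)
d={}
for n in("scene","side","wrist"):
    d[n]=r.get_image(n);cv2.imwrite(f"pics/{n}0.png",d[n]["pixels"])
    print(n,{k:np.round(v,4).tolist() for k,v in d[n].items() if k!="pixels"})
pickle.dump((s,d),open("d0.pkl","wb"))
E
```

```text
{'t': 0.0, 'joints': array([ 6.74996384e+01,  1.51713205e+01,  9.19783631e+01, -8.63075046e-05,
        7.29787844e+01, -2.11415672e+00]), 'qvel': array([-0.02991478,  0.00799505,  0.09862123,  0.09958041,  0.05181184,
       -0.00129853]), 'joint_torque': array([-2.18899469e-03, -5.02095652e+01, -3.56881320e+01,  7.25512393e-02,
        2.92900577e-02, -1.50326091e-04]), 'position': array([0.23486847, 0.63207707, 0.23738984]), 'eef_rot': array([[-9.37366007e-01,  3.48344994e-01, -8.56730991e-04],
       [ 3.48346038e-01,  9.37363721e-01, -2.07205845e-03],
       [ 8.12773598e-05, -2.24071601e-03, -9.99997486e-01]]), 'force': array([ 0.8377605 ,  0.43764267, -0.92440119]), 'ft_torque': array([-0.02817018, -0.00733774, -0.00142553]), 'grip_force': 0.0, 'opening': 0.0878816898864303}
scene {'intrinsics': [[544.0664, 0.0, 311.8411], [0.0, 544.0664, 245.2625], [0.0, 0.0, 1.0]], 'R': [[-0.5744, -0.8185, 0.0088], [-0.5664, 0.3897, -0.7261], [0.5909, -0.4221, -0.6875]], 't': [0.571, 0.3022, 1.1616]}
side {'intrinsics': [[481.7285, 0.0, 316.8348], [0.0, 481.7285, 234.2234], [0.0, 0.0, 1.0]], 'R': [[-0.9941, -0.1063, 0.0235], [-0.0677, 0.4345, -0.8981], [0.0852, -0.8944, -0.4391]], 't': [0.6216, 0.0192, 1.2453]}
wrist {'intrinsics': [[358.442, 0.0, 313.8323], [0.0, 358.442, 240.1325], [0.0, 0.0, 1.0]], 'hand_eye': [[0.0002, -0.9522, -0.3054, 0.0798], [1.0, 0.0007, -0.0015, -0.0002], [0.0017, -0.3054, 0.9522, -0.1448], [0.0, 0.0, 0.0, 1.0]]}
```

View pics/scene0.png

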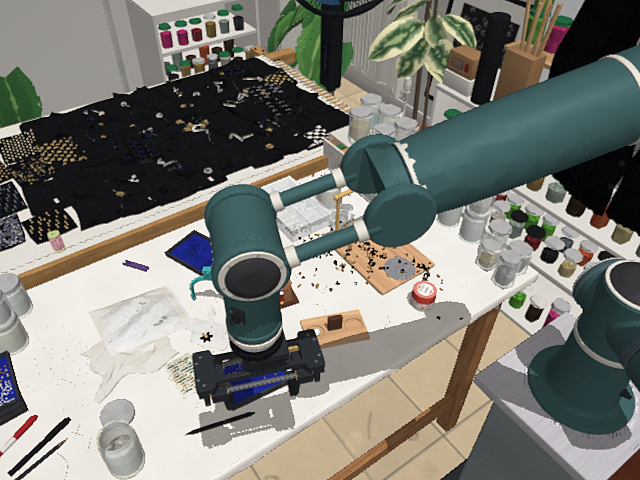

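View pics/side0.png

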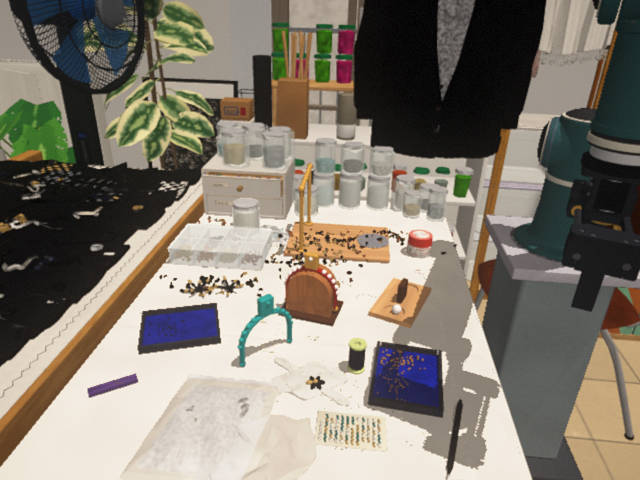

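The side view shows the headband on its form at about (313,285) with its crest near (311,265). The tray is at (400,300) with the pearl at (397,309). The stand is at (340,240), with its bar near (305,190) and disc near (372,240). The turquoise look-alike is at (265,330), the spool at (357,355) and the wax pot at (420,240). The arm hides most of the work in the scene view.

```bash
cat > h.py <<'E'
import numpy as np,cv2,pickle
def ray(im,u,v,s=None):
    K=np.array(im["intrinsics"]);d=np.linalg.solve(K,np.array([u,v,1.]))
    if "R" in im:
        R=np.array(im["R"]);t=np.array(im["t"]);return -R.T@t,R.T@d
    H=np.array(im["hand_eye"]);E=s["eef_rot"]
    return s["position"]+E@H[:3,3],E@H[:3,:3]@d
def onz(im,u,v,z,s=None):
    o,d=ray(im,u,v,s);return o+d*(z-o[2])/d[2]
def proj(im,X,s=None):
    K=np.array(im["intrinsics"]);X=np.array(X,float)
    if "R" in im:c=np.array(im["R"])@X+np.array(im["t"])
    else:
        H=np.array(im["hand_eye"]);p=s["eef_rot"].T@(X-s["position"]);c=H[:3,:3].T@(p-H[:3,3])
    p=K@c;return p[:2]/p[2]
def tri(*rays):
    A=np.zeros((3,3));b=np.zeros(3)
    for o,d in rays:
        d=d/np.linalg.norm(d);P=np.eye(3)-np.outer(d,d);A+=P;b+=P@o
    X=np.linalg.solve(A,b);return X,[np.linalg.norm((np.eye(3)-np.outer(d,d)/(d@d))@(X-o)) for o,d in rays]
E
python3 - <<'E'
from h import *
s,d=pickle.load(open("d0.pkl","rb"));im=d["side"]
for n,u,v,z in[("crest top",311,258,.128),("pearl",397,309,.015),("griptop",402,281,.05),("disc",372,240,.014),("wax",420,250,.0),("spool",357,371,0),("bar",305,190,.17),("jar",246,215,.09)]:print(n,onz(im,u,v,z).round(3))
c=im["pixels"][210:350,220:450];cv2.imwrite("pics/c1.png",cv2.resize(c,None,fx=3.4,fy=3.4,interpolation=cv2.INTER_CUBIC))
print(s["eef_rot"].round(3).tolist())
E
```

```text
crest top [0.595 0.412 0.128]
pearl [0.429 0.386 0.015]
griptop [0.42  0.338 0.05 ]
disc [0.478 0.092 0.014]
wax [0.359 0.101 0.   ]
spool [0.5   0.552 0.   ]
bar [0.636 0.182 0.17 ]
jar [0.778 0.159 0.09 ]
[[-0.937, 0.348, -0.001], [0.348, 0.937, -0.002], [0.0, -0.002, -1.0]]
```

View pics/c1.png

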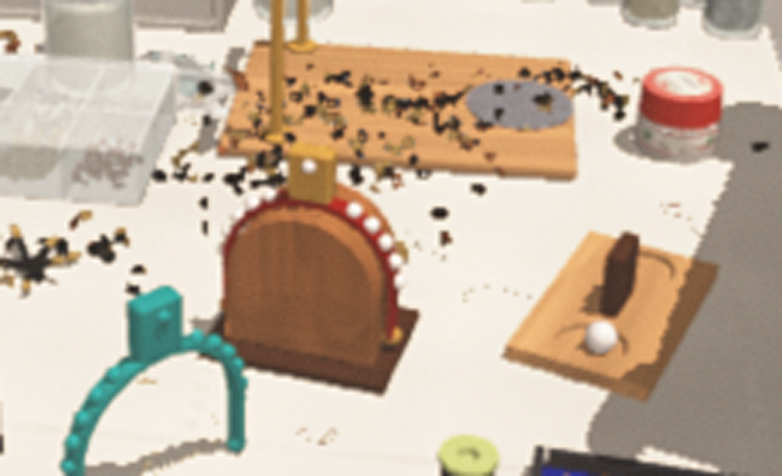

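The crop shows the form's arch facing the camera, with the headband's crest at the top. The tray's pearl is on the near side. The stand board and its disc are clear. I'll raise the arm over the work for a wrist view.

Emit:
move_arm([
  [[-25,-8,-20],0],
  [[-75,-24,-50],0],
  [[-130,-42,-80],0],
  [[-185,-60,-100],0],
  [[-240,-77,-110],0],
  [[-295,-95,-110],0],
  [[-335,-108,-110],0],
  [[-357,-115,-110],0],
], fingers=60)

```text
t: 1.15
position: [0.5311, 0.3989, 0.3482]
eef_rot: [[-0.937, 0.35, -0.001], [0.35, 0.937, -0.0], [0.0, -0.001, -1.0]]
force: [-0.6, 0.2, -0.1]
opening: 0.0602
grip_force: 0.0
```

```bash
python3 - <<'E'
from station import r
from h import *
d={}
for n in("scene","wrist"):
    s=r.sense();d[n]=r.get_image(n);cv2.imwrite(f"pics/{n}1.png",d[n]["pixels"])
print(s["t"],s["position"],s["eef_rot"].round(3).tolist(),s["qvel"].round(2))
pickle.dump((s,d),open("d1.pkl","wb"))
E
```

```text
1.2 [0.5326123  0.39771211 0.34800234] [[-0.936, 0.351, 0.001], [0.351, 0.936, -0.002], [-0.001, -0.001, -1.0]] [ 2.66 -0.68  0.99  1.2   0.37  3.3 ]
```

View pics/wrist1.png

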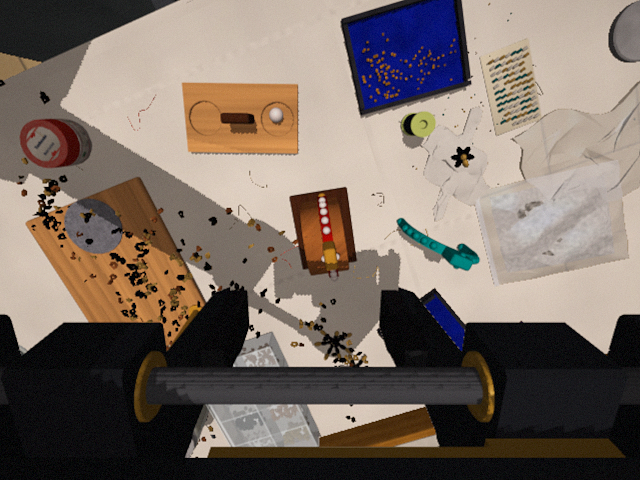

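The wrist view shows the headband at (325,235) with its crest at about (330,258). The tray spans about (184,83) to (298,154), with the pearl at (277,116) and the grip at (237,118). The disc is at (93,227) and the stand's board edge runs from (26,223) to (137,177). The spool is at (420,125) and the wax pot at (55,143).

```bash
python3 - <<'E'
from h import *
s,d=pickle.load(open("d1.pkl","rb"));s0,d0=pickle.load(open("d0.pkl","rb"))
w=d["wrist"];P=w["pixels"];hsv=cv2.cvtColor(P,cv2.COLOR_BGR2HSV)
def plane(cs,z):return np.array([onz(w,u,v,z,s)[:2] for u,v in cs])
def rect(mask,roi,z,n,close=5):
    m=np.zeros_like(mask);x0,y0,x1,y1=roi;m[y0:y1,x0:x1]=mask[y0:y1,x0:x1]
    m=cv2.morphologyEx(m,cv2.MORPH_CLOSE,np.ones((close,close)))
    m=cv2.morphologyEx(m,cv2.MORPH_OPEN,np.ones((3,3)))
    c=max(cv2.findContours(m,0,1)[0],key=cv2.contourArea)[:,0]
    p=plane(c,z);(c0,sz,a)=cv2.minAreaRect((p*1000).astype(np.float32))
    M=cv2.moments(c);cc=(M["m10"]/M["m00"],M["m01"]/M["m00"])
    print(n,"px",np.round(cc,1),"bbox",cv2.boundingRect(c),"rect",np.round(c0,1),np.round(sz,1),round(a,1),"cent",plane([cc],z)[0].round(4));return c
h,sa,v=cv2.split(hsv)
wood=cv2.inRange(hsv,(8,70,90),(22,255,255))
rect(wood,(165,60,310,170),.010,"tray",9)
dark=cv2.inRange(hsv,(0,60,0),(25,255,85));rect(dark,(205,100,262,130),.051,"grip",3)
white=cv2.inRange(hsv,(0,0,120),(180,70,255));rect(white,(262,103,292,130),.015,"pearl",1)
red=cv2.inRange(hsv,(0,170,90),(5,255,255))|cv2.inRange(hsv,(172,170,90),(180,255,255))|cv2.inRange(hsv,(0,0,180),(180,60,255))
rect(red,(312,192,336,246),.096,"band",5)
yel=cv2.inRange(hsv,(15,120,90),(32,255,255));rect(yel,(318,235,345,275),.128,"crest",3)
foot=cv2.inRange(hsv,(0,80,0),(16,255,170));rect(foot,(280,175,365,285),.012,"foot",7)
rect(cv2.inRange(hsv,(95,15,60),(140,120,200)),(60,190,128,262),.014,"disc",7)
rect(wood,(15,165,215,350),.012,"board",11)
for n,a in(("spool",(402,110,440,142)),):rect(cv2.inRange(hsv,(25,60,80),(45,255,255)),a,.052,n,3)
c=P[175:285,275:375];cv2.imwrite("pics/c2.png",np.hstack([cv2.resize(c,(400,440),interpolation=2),cv2.resize(d["scene"]["pixels"][150:315,300:450],(400,440),interpolation=2)]))
E
```

```text
tray px [240.9 117.4] bbox (182, 82, 116, 72) rect [417.6 339.5] [143.8  84.7] 68.7 cent [0.4163 0.3403]
grip px [237.2 118.1] bbox (221, 113, 34, 11) rect [419.  343.5] [38.6 11.1] 69.5 cent [0.419  0.3432]
pearl px [275.3 114.1] bbox (269, 108, 13, 13) rect [428.2 383.1] [15.2 14.2] 69.5 cent [0.4283 0.3834]
band px [324.6 220.6] bbox (318, 198, 15, 43) rect [558.2 399.6] [11.7 51. ] 78.2 cent [0.5593 0.3995]
crest px [329.6 255.3] bbox (323, 242, 14, 28) rect [589.9 393.2] [13.3 32.3] 77.2 cent [0.5895 0.3934]
foot px [323.8 231.3] bbox (290, 188, 66, 88) rect [599.7 381.9] [ 87.4 126. ] 78.7 cent [0.595  0.3877]Traceback (most recent call last):
  File "<stdin>", line 22, in <module>
  File "<stdin>", line 9, in rect
ValueError: max() iterable argument is empty
```

View pics/scene1.png

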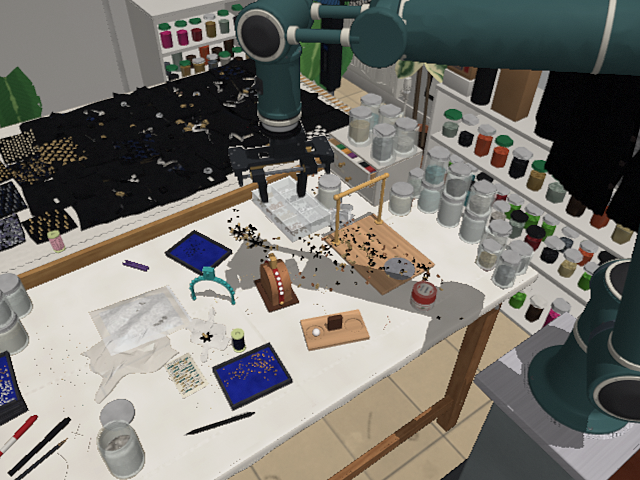

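The arm has cleared the scene view. The bar runs from about (337,198) to (385,177). The board corners are about (325,237), (372,213), (432,262) and (388,292), and the disc is at (399,268).

```bash
python3 - <<'E'
from h import *
s,d=pickle.load(open("d1.pkl","rb"));s0,d0=pickle.load(open("d0.pkl","rb"))
w=d["wrist"];sc=d["scene"];sd=d0["side"]
print("disc hsv",cv2.cvtColor(w["pixels"][225:229,80:84],cv2.COLOR_BGR2HSV)[0,0],cv2.cvtColor(sc["pixels"][266:270,388:392],cv2.COLOR_BGR2HSV)[0,0])
print("disc w",onz(w,93,227,.014,s),"s",onz(sc,399.5,268,.014),"side",onz(sd,373,240,.014))
print("wrist edge",[onz(w,u,v,.012,s).round(4) for u,v in((26,223),(137,177),(204,300))])
print("board scene",[onz(sc,u,v,.012).round(4) for u,v in((325,237),(372,213),(432,262),(388,292))])
print("bar scene",[onz(sc,u,v,.17).round(4) for u,v in((337,198),(385,177))])
print("crest side",onz(sd,312,261,.113))
h=cv2.cvtColor(sc["pixels"],cv2.COLOR_BGR2HSV)
y=cv2.inRange(h,(12,120,100),(30,255,255))[165:240,325:395];n,l,st,ce=cv2.connectedComponentsWithStats(y)
print(st[1:].tolist())
c=w["pixels"][175:285,275:375];cv2.imwrite("pics/c2.png",np.hstack([cv2.resize(c,(390,429),interpolation=2),cv2.resize(sc["pixels"][165:308,313:443],(390,429),interpolation=2)]))
E
```

```text
disc hsv [150  17 104] [ 18  53 129]
disc w [0.47629619 0.08950131 0.014     ] s [0.47465423 0.09011071 0.014     ] side [0.47542083 0.0918992  0.014     ]
wrist edge [array([0.4387, 0.0037, 0.012 ]), array([0.4367, 0.1799, 0.012 ]), array([0.6327, 0.1837, 0.012 ])]
board scene [array([0.6796, 0.177 , 0.012 ]), array([0.6854, 0.0065, 0.012 ]), array([0.4443, 0.0043, 0.012 ]), array([0.4303, 0.1671, 0.012 ])]
bar scene [array([0.6416, 0.1728, 0.17  ]), array([0.6409, 0.0169, 0.17  ])]
crest side [0.59468974 0.39620358 0.113     ]
[[9, 8, 55, 67, 464], [46, 10, 1, 3, 3], [21, 12, 5, 3, 8], [48, 49, 2, 2, 2], [46, 50, 1, 1, 1], [20, 61, 1, 1, 1], [64, 62, 1, 1, 1], [28, 64, 2, 1, 2], [69, 66, 1, 1, 1], [18, 72, 2, 2, 3]]
```

View pics/c2.png

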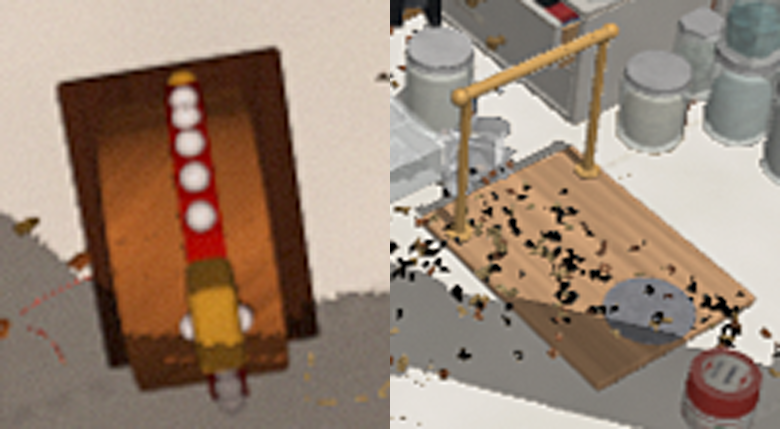

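The crop shows the band's long axis well aligned with the form, with the crest's top face from about (330,249) to (331,270) in the wrist view. The bar's ball ends in the scene view are at about (336.3,197.3) and (387.3,175). The measurements agree on a disc centre near (0.4755,0.090) and a bar middle near (0.644,0.0935), with the stand turned about 1°. Next I hover over the crest.

Emit:
move_arm([
  [[-10,3,20],-0.03],
  [[-25,7,50],-0.08],
  [[-40,11,85],-0.12],
  [[-52,15,115],-0.15],
  [[-59,17,138],-0.152],
  [[-59,17,148],-0.152],
  [[-59,17,148],-0.152],
], fingers=50)

```text
t: 2.12
position: [0.59, 0.3964, 0.2002]
eef_rot: [[-0.979, 0.202, -0.001], [0.202, 0.979, -0.0], [0.001, -0.001, -1.0]]
force: [-0.2, 0.3, 0.3]
opening: 0.0497
grip_force: 0.0
```

```bash
python3 - <<'E'
from station import r
from h import *
s=r.sense();w=r.get_image("wrist")
print(s["t"],s["position"],s["eef_rot"].round(3).tolist())
P=w["pixels"];hsv=cv2.cvtColor(P,cv2.COLOR_BGR2HSV)
print("predicted px of crest corners",[proj(w,np.r_[np.array([.5935,.393])+a*np.array([.979,-.205])+b*np.array([.205,.979]),.128],s).round(0).tolist() for a in(-.013,.013) for b in(-.007,.007)])
pickle.dump((s,w),open("d2.pkl","wb"))
cv2.imwrite("pics/w2.png",P[100:400,150:500])
E
```

```text
2.125 [0.58999873 0.39637503 0.20022676] [[-0.979, 0.202, -0.001], [0.202, 0.979, -0.0], [0.001, -0.001, -1.0]]
predicted px of crest corners [[300.0, 242.0], [322.0, 242.0], [300.0, 280.0], [321.0, 280.0]]
```

View pics/w2.png

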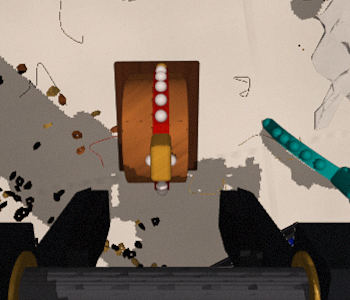

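The crest's top face spans about (302,243) to (322,281), within 2 px of the prediction, so I go down and grip.

Emit:
move_arm([
  [[-4,-2,20],0],
  [[-4,-2,45],0],
  [[-4,-2,70],0],
  [[-4,-2,88],0],
  [[-4,-2,96],0],
  [[-4,-2,99],0],
  [[-4,-2,99],0],
], fingers=40)

```text
t: 3.05
position: [0.5949, 0.3935, 0.1024]
eef_rot: [[-0.979, 0.202, 0.001], [0.202, 0.979, 0.001], [-0.001, 0.001, -1.0]]
force: [0.1, 0.5, 0.3]
opening: 0.04
grip_force: 0.0
```

Emit:
move_arm([
  [[0,0,0],0],
  [[0,0,0],0],
  [[0,0,0],0],
  [[0,0,0],0],
  [[0,0,0],0],
], fingers=5)

```text
t: 3.68
position: [0.5947, 0.3933, 0.1022]
eef_rot: [[-0.979, 0.202, 0.001], [0.202, 0.979, 0.0], [-0.0, 0.0, -1.0]]
force: [0.6, -0.8, 2.3]
opening: 0.0137
grip_force: 30.0
```

Emit:
move_arm([
  [[0,0,-4],0],
  [[0,0,-18],0],
  [[0,0,-45],0],
  [[0,0,-85],0],
  [[0,0,-130],0],
  [[0,0,-170],0],
  [[0,0,-198],0],
  [[0,0,-205],0],
])

```text
t: 4.68
position: [0.5952, 0.3938, 0.3106]
eef_rot: [[-0.979, 0.202, 0.004], [0.202, 0.979, 0.003], [-0.003, 0.004, -1.0]]
force: [0.3, -0.0, -1.0]
opening: 0.0142
grip_force: 30.0
```

Emit:
move_arm([
  [[-8,-20,0],-0.02],
  [[-25,-60,0],-0.05],
  [[-43,-110,0],-0.09],
  [[-62,-160,0],-0.13],
  [[-80,-208,0],-0.17],
  [[-96,-250,0],-0.2],
  [[-105,-274,0],-0.222],
  [[-109,-283,0],-0.222],
])

```text
t: 5.68
position: [0.6433, 0.0924, 0.3053]
eef_rot: [[-1.0, -0.016, -0.003], [-0.016, 1.0, -0.0], [0.003, -0.0, -1.0]]
force: [1.0, 0.6, -1.3]
opening: 0.0136
grip_force: 30.0
```

```bash
python3 - <<'E'
from station import r
from h import *
s=r.sense();print(s["t"],s["position"],s["eef_rot"].round(3).tolist(),s["force"],s["opening"])
d={n:r.get_image(n) for n in("scene","side")}
pickle.dump((s,d),open("d3.pkl","wb"))
a=d["scene"]["pixels"][70:310,250:450];b=d["side"]["pixels"][110:280,230:420]
cv2.imwrite("pics/c3.png",np.hstack([cv2.resize(a,(400,480),interpolation=2),cv2.resize(b,(400,480),interpolation=2)]))
E
```

```text
5.675 [0.64333737 0.09239127 0.30529044] [[-1.0, -0.016, -0.003], [-0.016, 1.0, -0.0], [0.003, -0.0, -1.0]] [ 0.95680023  0.59522274 -1.33346489] 0.01355816498275561
```

View pics/c3.png

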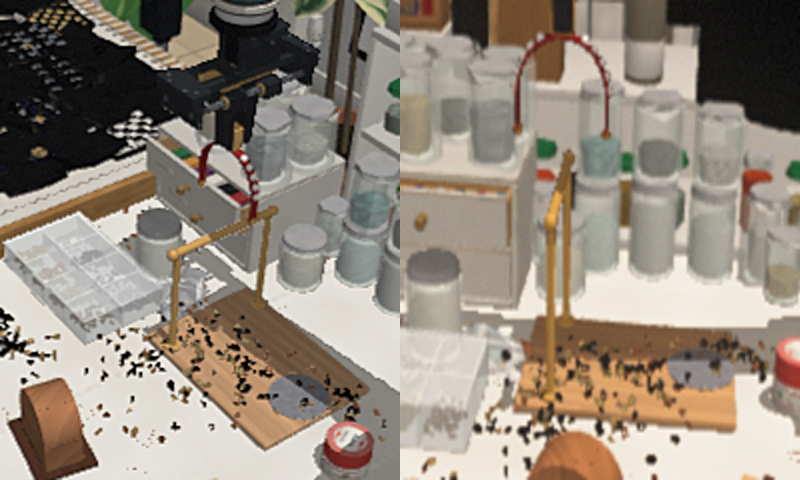

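The views show the headband upright over the bar: its leg tips straddle the bar's line at (518,130) and (607,133), with the bar between them at about x=559. I lower it gently.

Emit:
move_arm([
  [[0,0,8],0],
  [[0,0,25],0],
  [[0,0,45],0],
  [[0,0,65],0],
  [[0,0,85],0],
  [[0,0,100],0],
  [[0,0,110],0],
  [[0,0,113],0],
])

```text
t: 6.78
position: [0.6437, 0.0939, 0.1929]
eef_rot: [[-1.0, -0.018, -0.001], [-0.018, 1.0, -0.0], [0.001, -0.0, -1.0]]
force: [-0.4, -0.1, -0.3]
opening: 0.0137
grip_force: 30.0
```

Emit:
move_arm([
  [[0,0,0],0],
  [[0,0,1],0],
  [[0,0,2],0],
  [[0,0,3],0],
  [[0,0,4],0],
  [[0,0,5],0],
  [[0,0,5],0],
])

```text
t: 7.65
position: [0.6438, 0.094, 0.1885]
eef_rot: [[-1.0, -0.018, -0.0], [-0.018, 1.0, -0.0], [0.0, -0.0, -1.0]]
force: [-0.2, -0.3, -1.1]
opening: 0.014
grip_force: 30.0
```

Emit:
move_arm([
  [[0,0,1],0],
  [[0,0,2],0],
  [[0,0,3],0],
  [[0,0,3],0],
])

```text
t: 8.15
position: [0.6438, 0.094, 0.1855]
eef_rot: [[-1.0, -0.018, -0.0], [-0.018, 1.0, -0.0], [0.0, -0.0, -1.0]]
force: [0.8, -1.0, -0.4]
opening: 0.0135
grip_force: 30.0
```

Emit:
move_arm([
  [[0,0,0.7],0],
  [[0,0,1.3],0],
  [[0,0,1.3],0],
])

```text
t: 8.52
position: [0.6439, 0.094, 0.1844]
eef_rot: [[-1.0, -0.018, -0.0], [-0.018, 1.0, -0.0], [0.0, -0.0, -1.0]]
force: [-0.1, 0.1, -1.1]
opening: 0.0137
grip_force: 30.0
```

Emit:
move_arm([
  [[0,0,0.5],0],
  [[0,0,1],0],
  [[0,0,1],0],
])

```text
t: 8.9
position: [0.644, 0.094, 0.1841]
eef_rot: [[-1.0, -0.018, 0.0], [-0.018, 1.0, 0.0], [-0.0, 0.0, -1.0]]
force: [-2.4, 0.2, 3.6]
opening: 0.0138
grip_force: 30.0
```

Emit:
move_arm([
  [[0,0,0.5],0],
  [[0,0,1],0],
  [[0,0,1],0],
])

```text
t: 9.28
position: [0.6441, 0.094, 0.184]
eef_rot: [[-1.0, -0.018, 0.001], [-0.018, 1.0, 0.0], [-0.001, 0.0, -1.0]]
force: [-4.3, 1.0, 7.6]
opening: 0.0139
grip_force: 30.0
```

Emit:
move_arm([
  [[0.5,0,-0.5],0],
  [[0.5,0,-1],0],
  [[0.5,0,-1],0],
])

```text
t: 9.65
position: [0.644, 0.094, 0.184]
eef_rot: [[-1.0, -0.018, 0.001], [-0.018, 1.0, 0.0], [-0.001, 0.0, -1.0]]
force: [-0.7, -0.7, 5.5]
opening: 0.014
grip_force: 30.0
```

Emit:
move_arm([
  [[0,0,0],0],
  [[0,0,0],0],
  [[0,0,0],0],
], fingers=22)

```text
t: 10.02
position: [0.643, 0.094, 0.1826]
eef_rot: [[-1.0, -0.018, -0.001], [-0.018, 1.0, -0.0], [0.001, -0.0, -1.0]]
force: [-1.1, 0.7, 0.3]
opening: 0.0218
grip_force: 0.0
```

Emit:
move_arm([
  [[0,0,0],0],
  [[0,0,0],0],
  [[0,0,0],0],
], fingers=36)

```text
t: 10.4
position: [0.6434, 0.094, 0.1834]
eef_rot: [[-1.0, -0.018, 0.0], [-0.018, 1.0, -0.0], [-0.0, -0.0, -1.0]]
force: [1.2, 0.9, -0.4]
opening: 0.0359
grip_force: 0.0
```

Emit:
move_arm([
  [[0,0,-4],0],
  [[0,0,-14],0],
  [[0,0,-30],0],
  [[0,0,-55],0],
  [[0,0,-90],0],
  [[0,0,-125],0],
  [[0,0,-148],0],
  [[0,0,-150],0],
])

```text
t: 11.4
position: [0.6448, 0.0941, 0.3377]
eef_rot: [[-1.0, -0.018, 0.007], [-0.018, 1.0, 0.001], [-0.007, 0.001, -1.0]]
force: [0.7, 0.3, 0.0]
opening: 0.036
grip_force: 0.0
```

```bash
python3 - <<'E'
from station import r
from h import *
s=r.sense();print(s["t"],s["position"],s["eef_rot"].round(3).tolist())
d={n:r.get_image(n) for n in("scene","side")};d["wrist"]=r.get_image("wrist")
pickle.dump((s,d),open("d4.pkl","wb"))
a=d["scene"]["pixels"][140:310,290:450];b=d["side"]["pixels"][110:280,230:390]
cv2.imwrite("pics/c4.png",np.hstack([cv2.resize(a,(400,425),interpolation=2),cv2.resize(b,(400,425),interpolation=2)]))
E
```

```text
11.4 [0.64479482 0.09412876 0.33765338] [[-1.0, -0.018, 0.007], [-0.018, 1.0, 0.001], [-0.007, 0.001, -1.0]]
```

View pics/c4.png

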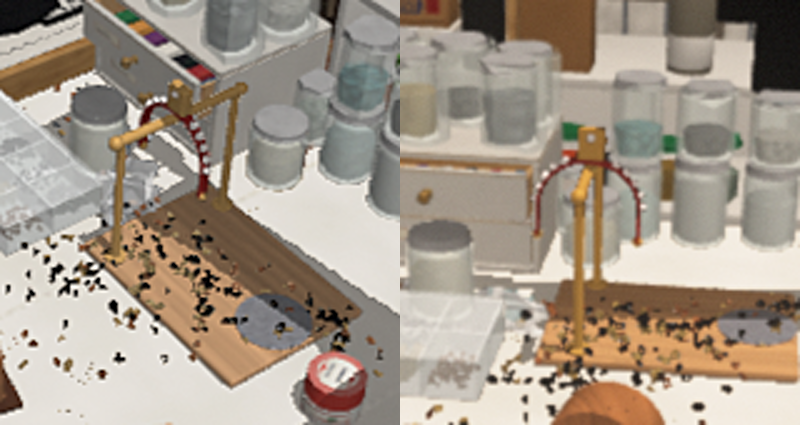

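The headband hangs on the bar with one leg on each side. It is released and settled, with the crest at (180,97) in the left panel and (592,140) in the right. Next is the tray.

Emit:
move_arm([
  [[12,14,0],0.1],
  [[40,45,0],0.25],
  [[75,84,0],0.4],
  [[110,123,0],0.56],
  [[145,163,0],0.72],
  [[180,202,0],0.88],
  [[208,233,0],1.04],
  [[223,250,0],1.2],
], fingers=50)

```text
t: 12.55
position: [0.4136, 0.3408, 0.3316]
eef_rot: [[-0.376, 0.927, -0.003], [0.927, 0.376, -0.002], [-0.0, -0.003, -1.0]]
force: [0.1, -0.6, 0.3]
opening: 0.0499
grip_force: 0.0
```

Emit:
move_arm([
  [[0,0,10],0.16],
  [[0,0,40],0.32],
  [[0,0,75],0.48],
  [[0,0,105],0.64],
  [[0,0,130],0.76],
  [[0,0,140],0.76],
  [[0,0,140],0.76],
])

```text
t: 13.42
position: [0.4152, 0.3393, 0.1921]
eef_rot: [[0.361, 0.933, -0.002], [0.933, -0.361, -0.002], [-0.002, -0.001, -1.0]]
force: [-0.4, 1.0, -0.1]
opening: 0.05
grip_force: 0.0
```

```bash
python3 - <<'E'
from station import r
from h import *
s=r.sense();w=r.get_image("wrist")
print(s["t"],s["position"],s["eef_rot"].round(3).tolist(),s["joints"].round(1))
P=w["pixels"];pickle.dump((s,w),open("d5.pkl","wb"))
hsv=cv2.cvtColor(P,cv2.COLOR_BGR2HSV)
c0=proj(w,[.4176,.3395,.01],s);print("expect tray",c0,"griptop",proj(w,[.4176,.3395,.051],s))
wood=cv2.inRange(hsv,(8,70,90),(22,255,255));wood=cv2.morphologyEx(wood,3,np.ones((15,15)))
for c in cv2.findContours(wood,0,1)[0]:
    if cv2.contourArea(c)>3000:
        p=np.array([onz(w,u,v,.010,s)[:2] for u,v in c[:,0]])*1000
        print("wood",cv2.boundingRect(c),[np.round(q,1) for q in cv2.minAreaRect(p.astype(np.float32))])
dark=cv2.inRange(hsv,(0,60,0),(25,255,90))
for c in cv2.findContours(dark,0,1)[0]:
    if cv2.contourArea(c)>150:
        p=np.array([onz(w,u,v,.051,s)[:2] for u,v in c[:,0]])*1000
        print("dark",cv2.boundingRect(c),[np.round(q,1) for q in cv2.minAreaRect(p.astype(np.float32))])
cv2.imwrite("pics/w5.png",P)
E
```

```text
13.425 [0.41516185 0.33930476 0.19211695] [[0.361, 0.933, -0.002], [0.933, -0.361, -0.002], [-0.002, -0.001, -1.0]] [ 36.6   2.2 111.7  -0.   66.2  57.7]
expect tray [316.94225763 211.71232586] griptop [317.26681881 223.33751816]
wood (428, 242, 212, 125) [array([594.7, 172.6]), array([131.9, 207.9]), np.float64(59.7)]
wood (270, 130, 123, 153) [array([430.7, 335.1]), array([144.8, 111.4]), np.float64(68.7)]
wood (462, 0, 135, 126) [array([624.7, 383.9]), array([ 84.3, 109.1]), np.float64(85.0)]
wood (0, 0, 181, 367) [array([214. , 401.9]), array([356.8, 170.4]), np.float64(53.7)]
dark (179, 435, 422, 25) [array([402. ,  89.4]), array([ 31.2, 439.5]), np.float64(69.2)]
dark (319, 403, 55, 32) [array([371.8, 141.4]), array([36.5, 54.2]), np.float64(74.6)]
dark (441, 350, 31, 73) [array([484.7, 137.6]), array([88.3, 25. ]), np.float64(81.0)]
dark (155, 350, 33, 73) [array([225.7, 237. ]), array([88.6, 26.7]), np.float64(56.6)]
dark (593, 286, 47, 30) [array([638.3, 175.4]), array([13.4, 51.2]), np.float64(33.4)]
dark (310, 193, 16, 48) [array([419.7, 344.5]), array([39.7, 12.3]), np.float64(68.7)]
dark (422, 22, 137, 123) [array([572.9, 388.8]), array([74.1, 95.5]), np.float64(78.8)]
```

View pics/w5.png

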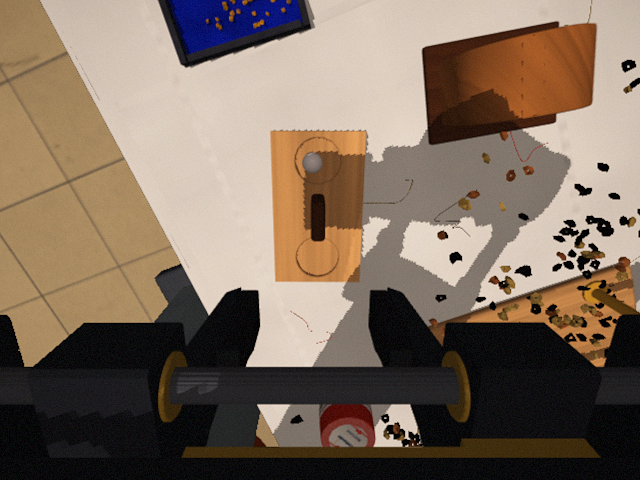

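The view shows the tray from about (271,130) to (366,282), with the grip at (318,217) and the pearl in its pocket at (312,162). The tray and grip centres agree within about 2 mm. The fingers are lined up, so I go down.

Emit:
move_arm([
  [[2,2,15],0],
  [[2,2,45],0],
  [[2,2,80],0],
  [[2,2,115],0],
  [[2,2,145],0],
  [[2,2,163],0],
  [[2,2,172],0],
  [[2,2,175],0],
], fingers=40)

```text
t: 14.48
position: [0.4189, 0.3413, 0.0185]
eef_rot: [[0.362, 0.932, 0.001], [0.932, -0.362, 0.0], [0.001, 0.0, -1.0]]
force: [0.4, 0.1, 0.1]
opening: 0.0402
grip_force: 0.0
```

Emit:
move_arm([
  [[0,0,0],0],
  [[0,0,0],0],
], fingers=18)

```text
t: 14.72
position: [0.4192, 0.3416, 0.0194]
eef_rot: [[0.363, 0.932, 0.002], [0.932, -0.363, 0.001], [0.002, 0.001, -1.0]]
force: [-0.4, 0.3, -0.3]
opening: 0.0221
grip_force: 0.0
```

Emit:
move_arm([
  [[0,0,0],0],
  [[0,0,0],0],
  [[0,0,0],0],
  [[0,0,0],0],
], fingers=5)

```text
t: 15.22
position: [0.419, 0.3414, 0.0192]
eef_rot: [[0.363, 0.932, 0.001], [0.932, -0.363, 0.001], [0.001, 0.001, -1.0]]
force: [-0.9, -0.1, 5.8]
opening: 0.012
grip_force: 30.0
```

Emit:
move_arm([
  [[0,0,-1],0],
  [[0,0,-4],0],
  [[0,0,-9],0],
  [[0,0,-16],0],
  [[0,0,-24],0],
  [[0,0,-33],0],
  [[0,0,-42],0],
  [[0,0,-51],0],
])

```text
t: 16.23
position: [0.4186, 0.3411, 0.0702]
eef_rot: [[0.362, 0.932, 0.0], [0.932, -0.362, 0.0], [0.0, 0.0, -1.0]]
force: [-0.7, 0.5, -1.5]
opening: 0.0118
grip_force: 30.0
```

Emit:
move_arm([
  [[0,0,-9],0],
  [[0,0,-18],0],
  [[0,0,-27],0],
  [[0,0,-36],0],
  [[0,0,-45],0],
  [[0,0,-53],0],
  [[0,0,-60],0],
  [[0,0,-65],0],
])

```text
t: 17.23
position: [0.4186, 0.3411, 0.1349]
eef_rot: [[0.363, 0.932, 0.0], [0.932, -0.363, 0.0], [0.0, 0.0, -1.0]]
force: [0.8, -0.1, -1.3]
opening: 0.0119
grip_force: 30.0
```

Emit:
move_arm([
  [[0,0,-2.5],0],
  [[0,0,-4],0],
  [[0,0,-5],0],
  [[0,0,-5],0],
])

```text
t: 17.73
position: [0.4184, 0.341, 0.1393]
eef_rot: [[0.363, 0.932, -0.0], [0.932, -0.363, -0.0], [-0.0, -0.0, -1.0]]
force: [0.3, 0.2, -1.8]
opening: 0.0115
grip_force: 30.0
```

Emit:
move_arm([
  [[0,0,0],0],
  [[-0.5,0.3,0],0],
  [[-1.5,1,0],0],
  [[-3.4,2.3,0],0],
  [[-6.4,4.3,0],0],
  [[-10.5,7.1,0],0],
  [[-15.8,10.7,0],0],
  [[-22,15,0],0],
])

```text
t: 18.73
position: [0.4246, 0.3145, 0.1394]
eef_rot: [[0.363, 0.932, -0.0], [0.932, -0.363, -0.0], [-0.0, 0.0, -1.0]]
force: [0.1, -0.4, -2.5]
opening: 0.0116
grip_force: 30.0
```

Emit:
move_arm([
  [[-7.6,5.1,0],0],
  [[-16.3,11,0],0],
  [[-26,17.6,0],0],
  [[-36.6,24.7,0],0],
  [[-48,32.4,0],0],
  [[-60,40.4,0],0],
  [[-72,48.7,0],0],
  [[-84.5,57,0],0],
])

```text
t: 19.73
position: [0.4472, 0.2146, 0.1394]
eef_rot: [[0.363, 0.932, 0.0], [0.932, -0.363, -0.0], [0.0, 0.0, -1.0]]
force: [-0.7, -0.4, -1.5]
opening: 0.0117
grip_force: 30.0
```

Emit:
move_arm([
  [[-12.4,8.4,0],0],
  [[-24.7,16.7,0],0],
  [[-36.6,24.7,0],0],
  [[-48,32.4,0],0],
  [[-58.4,39.5,0],0],
  [[-68.2,46.1,0],0],
  [[-77,52,0],0],
  [[-84.5,57,0],0],
])

```text
t: 20.72
position: [0.4696, 0.1156, 0.1394]
eef_rot: [[0.363, 0.932, -0.0], [0.932, -0.363, 0.0], [0.0, -0.0, -1.0]]
force: [-0.7, -0.1, -2.0]
opening: 0.0119
grip_force: 30.0
```

Emit:
move_arm([
  [[-6.2,4.2,0],0],
  [[-11.5,7.8,0],0],
  [[-15.7,10.6,0],0],
  [[-18.6,12.6,0],0],
  [[-20.5,13.9,0],0],
  [[-21.6,14.6,0],0],
  [[-22,15,0],0],
  [[-22,15,0],0],
])

```text
t: 21.72
position: [0.4755, 0.0903, 0.1394]
eef_rot: [[0.362, 0.932, -0.0], [0.932, -0.362, 0.0], [0.0, -0.0, -1.0]]
force: [-0.3, 0.0, -2.2]
opening: 0.0116
grip_force: 30.0
```

```bash
python3 - <<'E'
from station import r
from h import *
s=r.sense();d={n:r.get_image(n) for n in("side","scene","wrist")}
print(s["t"],s["position"],s["eef_rot"].round(3).tolist(),s["qvel"].round(2),s["force"].round(1))
w=d["wrist"];hsv=cv2.cvtColor(w["pixels"],cv2.COLOR_BGR2HSV)
z=s["position"][2]-.0192
print("z",z,"pocket px",proj(w,s["position"]*[1,1,0]+[.046*.363,.046*.932,z+.015],s),"disc px side/scene",proj(d["side"],[.4755,.0903,.014]),proj(d["scene"],[.4755,.0903,.014]))
m=cv2.morphologyEx(cv2.inRange(hsv,(8,70,90),(22,255,255)),3,np.ones((7,7)))
for c in cv2.findContours(m,0,1)[0]:
    if cv2.contourArea(c)>3000:
        p=np.array([onz(w,u,v,z+.010,s)[:2] for u,v in c[:,0]])*1000
        print("wood",cv2.boundingRect(c),[np.round(q,1) for q in cv2.minAreaRect(p.astype(np.float32))])
a=w["pixels"][60:320,180:460];b=d["side"]["pixels"][140:290,250:430];e=d["scene"]["pixels"][150:310,310:470]
cv2.imwrite("pics/c6.png",np.hstack([cv2.resize(x,(266,300),interpolation=2) if 0 else cv2.resize(x,(266,int(x.shape[0]*266/x.shape[1])),interpolation=2)[:221] for x in(a,b,e)]))
E
ls pics
```

```text
21.725 [0.47547688 0.09033613 0.13939258] [[0.362, 0.932, -0.0], [0.932, -0.362, 0.0], [0.0, -0.0, -1.0]] [ 0.03 -0.08 -0.07 -0.01  0.14  0.11] [-0.3  0.  -2.2]
z 0.12019257565654223 pocket px [314.83687682 206.51167828] disc px side/scene [372.96932768 239.71175051] [399.22367922 267.83507237]
wood (0, 154, 63, 129) [array([369.9, 168.4]), array([60.7, 27.3]), np.float64(53.7)]
wood (214, 0, 426, 323) [array([540. , 122.7]), array([129.2, 196.4]), np.float64(76.1)]
c1.png
c2.png
c3.png
c4.png
c6.png
scene0.png
scene1.png
side0.png
w2.png
w5.png
wrist0.png
wrist1.png
```

I've used all my picture views, so the pearl, tray level and headband get checked by numbers.

```bash
python3 - <<'E'
from station import r
from h import *
s=r.sense();w=r.get_image("wrist");sc=r.get_image("scene");sd=r.get_image("side");P=w["pixels"];hsv=cv2.cvtColor(P,cv2.COLOR_BGR2HSV)
z=s["position"][2]-.0192;ex=s["eef_rot"][:,1];ey=s["eef_rot"][:,0]
pt=lambda x,y,h:np.r_[s["position"][:2]-[.0005,.001],z+h]+x*ex+y*ey
print("expected corners",[proj(w,pt(a,b,.01),s).round(0).tolist() for a in(-.042,.042) for b in(-.072,.072)])
m=cv2.inRange(hsv,(0,0,110),(180,60,255))
u,v=proj(w,pt(0,.046,.015),s);print("pocket",u,v,"r px",np.linalg.norm(proj(w,pt(0,.066,.01),s)-proj(w,pt(0,.046,.01),s)))
n,l,st,ce=cv2.connectedComponentsWithStats(m)
for i in range(1,n):
    if st[i,4]>60 and np.hypot(*(ce[i]-[u,v]))<60:print("white",st[i],ce[i].round(1),onz(w,*ce[i],z+.015,s).round(4))
g=cv2.GaussianBlur(cv2.cvtColor(P,cv2.COLOR_BGR2GRAY),(3,3),0)
lines=cv2.HoughLinesP(cv2.Canny(g,40,120)[:330,180:460],1,np.pi/720,40,minLineLength=60,maxLineGap=12)
print([(a+180,b,c+180,e) for a,b,c,e in lines[:,0]])
sp,d4=pickle.load(open("d4.pkl","rb"))
def redc(im,roi):
    a,b,c,e=roi;h=cv2.cvtColor(im["pixels"][b:e,a:c],cv2.COLOR_BGR2HSV);q=cv2.inRange(h,(0,150,50),(6,255,255))|cv2.inRange(h,(172,150,50),(180,255,255))
    ys,xs=np.nonzero(q);return len(xs),xs.mean()+a,ys.mean()+b
for n,im,roi in(("scene",sc,(335,175,390,230)),("side",sd,(280,165,330,212))):print(n,redc(d4[n],roi),redc(im,roi))
X=s["position"]*[1,1,0]+[0,0,z+.015]
for n,im in(("side",sd),("scene",sc)):
    h=cv2.cvtColor(im["pixels"],cv2.COLOR_BGR2HSV);p=proj(im,pt(0,.046,.015));q=cv2.inRange(h,(0,0,130),(180,60,255))
    k,l,st,ce=cv2.connectedComponentsWithStats(q)
    print(n,"exp",p.round(0),[(st[i].tolist(),ce[i].round(0).tolist()) for i in range(1,k) if st[i,4]>15 and np.hypot(*(ce[i]-p))<25])
E
```

```text
expected corners [[236.0, 421.0], [214.0, 145.0], [392.0, 421.0], [416.0, 145.0]]
pocket 314.53770621812356 209.1006584732997 r px 46.55864708666817
white [ 282  192   41   41 1318] [301.8 211.7] [0.4861 0.1331 0.1352]
[(np.int32(225), np.int32(139), np.int32(459), np.int32(40)), (np.int32(215), np.int32(147), np.int32(306), np.int32(147)), (np.int32(180), np.int32(322), np.int32(255), np.int32(322)), (np.int32(342), np.int32(146), np.int32(456), np.int32(148)), (np.int32(215), np.int32(146), np.int32(324), np.int32(100)), (np.int32(219), np.int32(145), np.int32(301), np.int32(144)), (np.int32(305), np.int32(125), np.int32(450), np.int32(125)), (np.int32(219), np.int32(214), np.int32(228), np.int32(320)), (np.int32(373), np.int32(322), np.int32(459), np.int32(322)), (np.int32(308), np.int32(124), np.int32(450), np.int32(124)), (np.int32(286), np.int32(238), np.int32(360), np.int32(194)), (np.int32(268), np.int32(190), np.int32(329), np.int32(129)), (np.int32(214), np.int32(148), np.int32(227), np.int32(302)), (np.int32(298), np.int32(107), np.int32(458), np.int32(40)), (np.int32(224), np.int32(141), np.int32(326), np.int32(99))]
scene (80, np.float64(362.3), np.float64(197.025)) (81, np.float64(362.01234567901236), np.float64(196.35802469135803))
side (51, np.float64(303.98039215686276), np.float64(178.58823529411765)) (56, np.float64(302.9107142857143), np.float64(179.125))
side exp [370. 200.] [([369, 197, 8, 8, 49], [372.0, 200.0])]
scene exp [388. 236.] [([381, 193, 19, 33, 377], [389.0, 212.0]), ([385, 234, 7, 7, 38], [388.0, 237.0])]
```

The pearl is in its pocket, 5 mm off the pocket centre. The tray's edges fall within 2 px of where a level tray would show, and the headband hasn't moved. I hand the job in.

```bash
python3 -c "
from station import r
print(r.finish_job())"
```

```text
the job is handed in; nothing more can be done
None
```

The red headband hangs over the bar and is released. The tray is held level over the disc about 12 cm above the table with the pearl in its pocket, and the job is handed in (no verdict was shown).

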